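# Load the specimen carrier into the bench coater and shut its hood

## Robot

A 6-joint arm with a two-finger parallel gripper is mounted at the origin on a cart in front of the work surface, level with it; the furniture and walls round the work are solid. World frame = base frame: x ahead of the robot, y to its left, z up, the work surface at z = 0. Lengths are in mm, angles in rad, forces in N, time in s.
With the tool pointing down it reaches from about 300 to 775 mm from the base axis. Payload 14.6 kg.
Tool frame: the origin (TCP) lies midway between the tips of the shut fingers; the grasp point (between the pads) lies 19 mm behind it; z points along the fingers, y is the line along which they close (so a half turn about z gives the same grasp; the last joint's range is limited). The gripper opens to 94 mm and grips with 3 to 60 N. Pads are 16 mm wide; open, the fingers measure 119 mm over their backs; the gripper's body (75 mm by 177 mm) begins 78 mm behind the grasp point.
Start: joints at [-1.308, 0.3, 1.521, -0, 1.321, -0.067], TCP at [178.112, -520.351, 205.446] pointing down, gripper open.
Joint ranges: [-3.03, 3.03], [-0.79, 2.21], [0.23, 2.52], [-1.04, 4.18], [0, 3.07], [-2.55, 2.55]. Speed limits (rad/s): [2.22, 2.22, 2.57, 3.14, 3.14, 3.14].

## Interface

Orientations are given as [roll, pitch, yaw] about the fixed x, y, z axes, in that order (R = Rz(yaw) Ry(pitch) Rx(roll)).
In Python, from cell import manip, camera gives the robot as it stands.
- The arm moves only by the tool move_arm, never from a script. Its arguments are lists of equal length, an entry for each row: "dp": the shift along the world's x, y, z in mm, a list of three; "rotation": the turn, a rotation vector about the world's x, y, z in rad, a list of three; "hand": the opening, from 0 (shut) to 1 (fully open). A call has 1 to 10 rows; each row shifts and turns the commanded pose from where the row before left it; what a row does not reach is not made up. A row lasts 1/8 s, in which the tool goes at most 62.5 mm and 10.7 degrees, less where a joint would pass 70% of its speed; a pose out of reach is approached as far as the arm can. A call with a gripper value outside its range is refused whole. The fingers move at their own pace and stop on an object; "newtons" is the grip in N (left out, the last holds). Time passes only in rows, so rows that do not move let the fingers close. It gives the time, the measured TCP pose, the force, the opening and the grip force at its end, in the units of the state.
- manip.read_state(): the state, without advancing time (a new reading comes with each control period).
- camera(name): name is "side" or "top"; returns a dict with "image" (384x512x3 uint8, red, green, blue), "fx", "fy", "cx", "cy" (pixels), "R" (3x3) and "t" (3): a world point X has camera coordinates R X + t. Camera axes: x right, y down, z forward; pixel columns grow to the right and rows downward; lengths in mm; the calibration is good to about 2 mm. A picture is of the moment at which its call begins. There is no depth.
- manip.sign_off(): hands the job in; it is judged then, once.
The state is a dict: "clock": time; "joints": joint angles; "qd": joint speeds; "effort": joint torques, N m; "eef_pos": TCP position; "eef_rot": TCP orientation; "wrist_force": force on the tool from outside, world axes, zero at the start; "moment": the same for the moment, N m; "finger_gap": finger opening in mm; "finger_force": force on a finger pad.
Only numpy, scipy, OpenCV 4.12 (cv2) and the standard library are available. Lean on these libraries where they do the work, as an engineer would, in place of code of your own. Each camera call takes 0.05 s, during which the arm holds its last target. There are 200 camera calls.

## Task

Fit the specimen carrier over the four studs on the coater's stage, turned so that each stud passes through one of its holes, and let it down until it lies flat and fully home. Then fold the coater's hood right down shut over it. Leave the timer, the tin and the vial where they stand.

Things in the scene. Friction and masses are not known exactly. Their poses are not given: they have to be found in the camera images.
- carrier_center (a point): Loose aluminium carrier plate 90x90x16 mm, 0.3 kg, flat on the desk. Point: on its axis, 28 mm above its underside; z up, x and y along its edges. On top, centred, a blue bar handle along x: 58 long, 16 wide (grip across), 34 to 56 mm above the underside, on 2 black posts; 4 brass stubs 3 mm high. 4 through holes, 13 mm wide, at x, y = +-32 mm (fits in any quarter turn).
- stage (a point): Centre of the top of the coater's round stage, 104 mm wide; the carrier rests on it (its point then 28 mm above). x along the hinge, y to the hinge, z up. 4 fixed studs, 8 mm thick, 22 high (top 8 tapered to 3), at x, y = +-32 mm. Coater: fixed white box 190x190 mm, front at -x; a dark wall 170x170 mm outside, 8 thick, stands round the stage, its top 22 mm above this point, centred 12 mm to +y.
- hinge_mid (a point): Middle of the hood's hinge line, on the chamber wall: at y = +97 mm, z = +22 mm from the stage point. Fixed to the coater, same axes as the stage; the hinge line runs along x.
- hood (a joint): Hood angle, rad: 0 shut (level, at its stop), 1.57 upright, 2.3 open stop. Starts open, leaning back from the stage. Stiff hinge: stays at any angle, moves with 2 to 5 N at the free edge. White box open underneath, 170x170 mm; shut, it reaches 170 mm from the hinge line to -y of the stage, its flat outer face 48 mm above the hinge line. Shut, it clears the seated carrier's handle by 8 mm.
- hood_tab (a point): Centre of the black tab on the middle of the hood's free edge, moving with it: 60 mm along the hinge, 10 thick, standing 22 out from the edge. It lies 180 mm from the hinge line and 41 mm to the outer-face side of it. Axes: the stage's when shut, turning with the hood.
- timer: Bystander: small white bench timer, 77 x 78 x 22 mm, flat on the desk; origin at the centre of its underside.
- tin: Bystander: round white tin, 43 mm diameter, 22 mm high, standing on the desk; origin at the centre of its underside.
- vial: Bystander: white sample vial with a blue cap, 21 mm diameter, 48 mm high, standing on the desk; origin at the centre of its underside.
Not all that is in view belongs to the job. Of the things that look like the part that bears carrier_center, take the one that is farthest from the robot's base at the start.

How it is judged:
By the outcome, as a careful person would: the job done as asked, in the order asked, and still so for the second after the job is handed in, with the robot touching nothing.
It also fails if it takes over 72 s, if anything falls off the work surface, if the arm or the gripper's body presses on something with over 40 N, if the wrist force passes 120 N, or if a joint passes its speed limit or range.

## Working session

There is one attempt and no reset: what is moved stays moved. The work goes in short steps, Python scripts to look and compute and a tool call to move; the robot and the scene stay as the last step left them, time stands still between calls to the robot, and variables do not carry over. Pictures are saved under pics/ and viewed, at most 10 in all, crops included, and the job is handed in when it is done.

Besides the shell and the picture viewer there is one more tool, called after "Emit:" by a JSON object that holds its "api" and its "payload". move_arm: Moves the arm, as the interface text tells. Its arguments: {"type":"object","properties":{"dp":{"type":"array","items":{"type":"array","items":{"type":"number"}}},"rotation":{"type":"array","items":{"type":"array","items":{"type":"number"}}},"hand":{"type":"array","items":{"type":"number"}},"newtons":{"type":"number"}},"required":["dp","rotation","hand"]}

```bash
mkdir -p pics; cat > h.py <<'E'
from cell import manip, camera
import numpy as np, cv2
def snap(n,f):
    c=camera(n); cv2.imwrite(f,c["image"][:,:,::-1]); return c
def ray(c,u,v,z):
    R=np.array(c["R"]);t=np.array(c["t"]);o=-R.T@t
    d=R.T@np.array([(u-c["cx"])/c["fx"],(v-c["cy"])/c["fy"],1]);return o+d*(z-o[2])/d[2]
def proj(c,X):
    p=np.array(c["R"])@np.array(X,float)+np.array(c["t"]);return np.array([c["fx"]*p[0]/p[2]+c["cx"],c["fy"]*p[1]/p[2]+c["cy"]])
E
python3 - <<'E'
from h import *
import pickle
cs={n:snap(n,f"pics/{n}0.png") for n in("top","side")}
pickle.dump(cs,open("c0.pkl","wb"))
for c in cs.values(): print(c["fx"],c["cx"],c["cy"],np.round(c["R"],3).tolist(),-np.array(c["R"]).T@c["t"])
print(manip.read_state())
a,b=[cv2.resize(cv2.imread(f"pics/{n}0.png"),None,fx=1.5,fy=1.5,interpolation=2) for n in("top","side")]
cv2.imwrite("pics/ta.png",a);cv2.imwrite("pics/sa.png",b)
E
```

```text
428.77789464684565 253.2932831068025 194.78159920981994 [[0.013, -1.0, -0.005], [-0.998, -0.012, -0.057], [0.057, 0.006, -0.998]] [ 452.88433346  -64.30355504 1124.47709687]
471.4122897313002 259.4987661809042 195.24679399447172 [[0.999, -0.048, -0.026], [-0.044, -0.427, -0.903], [0.032, 0.903, -0.428]] [  461.95644096 -1345.28786144   708.98608934]
{'clock': 0.1, 'joints': array([-1.30760532e+00,  3.00422900e-01,  1.52149138e+00, -1.78371176e-06,
        1.32068634e+00, -6.65967904e-02]), 'qd': array([ 0.00117732, -0.00126442, -0.00064826, -0.00052614, -0.00088518,
       -0.00112014]), 'effort': array([ 7.82167390e-04, -5.32644117e+01, -3.53283548e+01,  7.08883395e-02,
        2.34798691e-02, -9.07089384e-05]), 'eef_pos': array([ 178.05407458, -520.14775171,  204.95070827]), 'eef_rot': array([-3.14058680e+00, -6.53541283e-05,  3.29788211e-01]), 'wrist_force': array([0.23902755, 0.19164746, 0.31536754]), 'moment': array([ 0.01125951,  0.0233546 , -0.01284614]), 'finger_force': 0.0, 'finger_gap': 93.71533064687989}
```

View pics/ta.png

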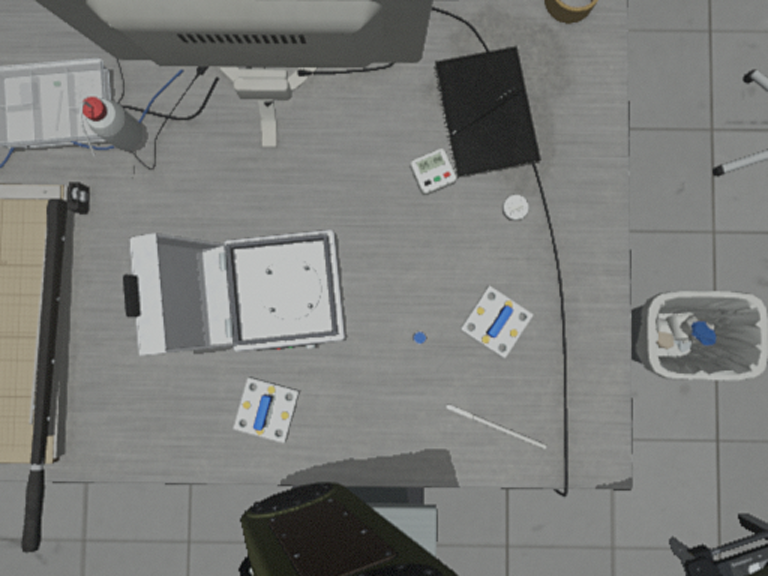

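View pics/sa.png

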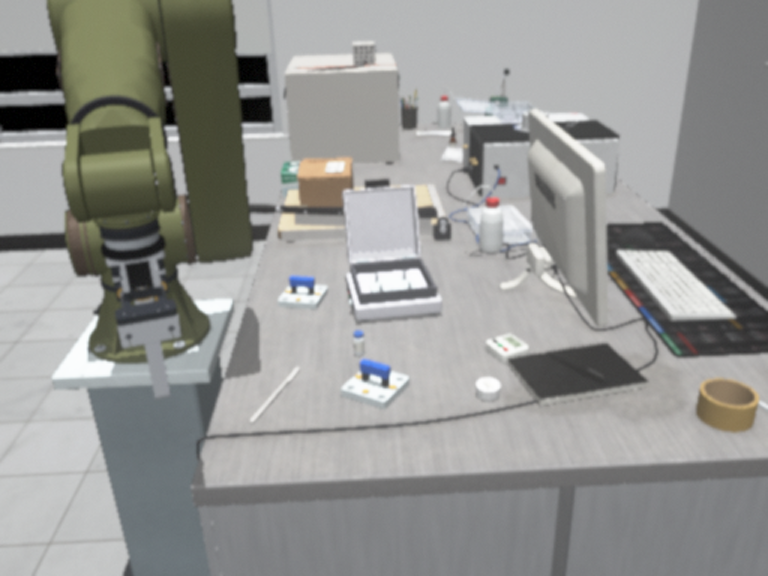

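The top view shows two carrier look-alikes, at (331,214) and (178,273) in native top pixels. The vial is at (280,225), the coater at (190,193) with its hood to the left (+y), the timer at (289,114) and the tin at (344,138). Next I'll work out distances and enlarge.

```bash
python3 - <<'E'
from h import *
import pickle
cs=pickle.load(open("c0.pkl","rb"));c=cs["top"];s=cs["side"]
for u,v in((331,214),(178,273)):
    p=ray(c,u,v,16);print(p,np.hypot(*p[:2]))
t=cv2.imread("pics/top0.png");q=cv2.imread("pics/side0.png")
a=cv2.resize(t[184:244,300:360],(360,360),interpolation=cv2.INTER_CUBIC)
b=cv2.resize(t[245:305,148:208],(360,360),interpolation=cv2.INTER_CUBIC)
cv2.imwrite("pics/car.png",np.hstack([a,b]))
cv2.imwrite("pics/coat.png",cv2.resize(t[148:243,80:235],None,fx=5,fy=5,interpolation=cv2.INTER_CUBIC))
E
```

```text
[ 469.10193849 -258.57435022   16.        ] 535.6466403174013
[312.98138772 133.14055378  16.        ] 340.12314846597087
```

View pics/car.png

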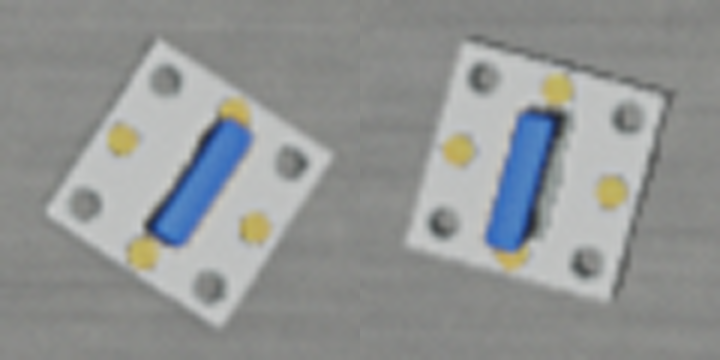

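View pics/coat.png

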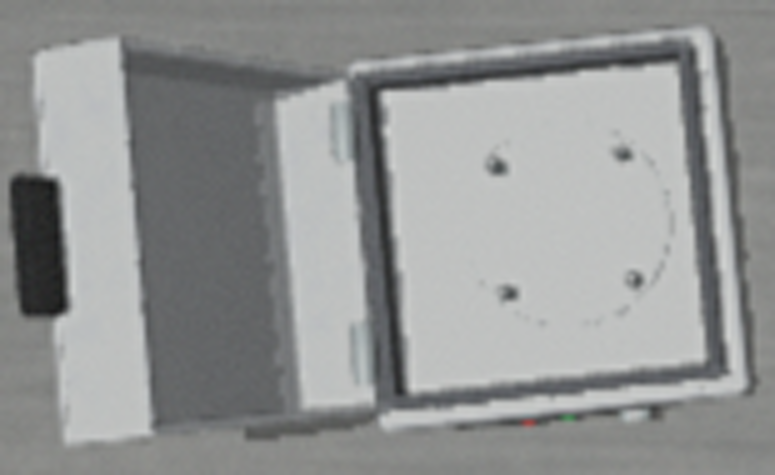

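Farthest from the base is the right-hand one, at top (331,214): 536 mm against 340 mm. The left crop confirms it has a blue bar, 4 brass stubs and 4 holes. Stud marks are at (179.4,181.2), (204.6,178.6), (207,204) and (181.8,206.6). Next I need the stage height from the side view.

```bash
python3 - <<'E'
from h import *
q=cv2.imread("pics/side0.png")
cv2.imwrite("pics/sc.png",cv2.resize(q[118:216,222:302],None,fx=6,fy=6,interpolation=cv2.INTER_CUBIC))
E
```

```text
(no output)
```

View pics/sc.png

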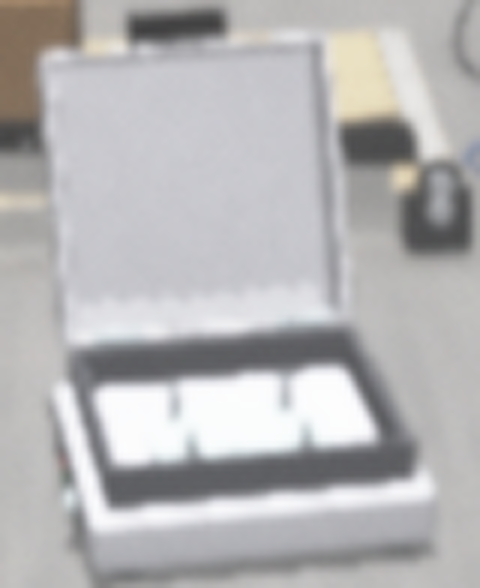

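The side crop (×6, origin 222,118) shows stud stems at about (175,398), (286,390), (183,440) and (306,427), and the tab at (176,25). I'll fit the coater, carrier and hood.

```bash
cat > fit.py <<'E'
from h import *
import pickle
from scipy.optimize import least_squares
cs=pickle.load(open("c0.pkl","rb"));T=cs["top"];S=cs["side"]
rz=lambda a:np.array([[np.cos(a),-np.sin(a),0],[np.sin(a),np.cos(a),0],[0,0,1]])
t5=lambda u,v:np.array([80+u/5-.4,148+v/5-.4])
s6=lambda u,v:np.array([222+u/6-.42,118+v/6-.42])
h=12
# stage axes: +y to hinge (image left in top). +x = R*...
studs=[(x*32,y*32,h) for x,y in((1,1),(1,-1),(-1,-1),(-1,1))]
topo=[t5(497,166),t5(623,153),t5(635,280),t5(509,293)]
sido=[s6(286,390),s6(306,427),s6(183,440),s6(175,398)]
def res(p):
    st,a=p[:3],p[3]
    return np.concatenate([np.r_[proj(T,st+rz(a)@o)-m,(proj(S,st+rz(a)@o)-n)] for o,m,n in zip(studs,topo,sido)])
f=least_squares(res,[470,100,50,0.]);print(f.x,np.round(f.fun,1))
st,a=f.x[:3],f.x[3]
tab=[(t5(38,245),s6(176,25))]
def tabp(th): # local
    c,s=np.cos(th),np.sin(th)
    return np.array([0,97-180*c-41*s*-1,22+180*s+41*c])
def r2(q): 
    X=st+rz(a)@tabp(q[0]);return np.r_[proj(T,X)-tab[0][0],proj(S,X)-tab[0][1]]
g=least_squares(r2,[2.3]);print(g.x,np.round(g.fun,1))
# wall corners check top
for x,y in((85,-73),(85,97),(-85,97),(-85,-73)):
    X=st+rz(a)@[x,y,22]; print((proj(T,X)-[80,148])*5,(proj(S,X)-[222,118])*6)
# carrier
hol=[(166,80),(291,162),(209,287),(85,204)];cor=[(155,38),(333,155),(222,328),(45,212)]
P=np.array([ray(T,300+u/6-.42,184+v/6-.42,16)[:2] for u,v in hol+cor])
print(P.round(1),P[:4].mean(0),P[4:].mean(0))
def rc(p):
    C=[p[:2]+rz(p[2])[:2,:2]@[x*L,y*L] for L in(32,45) for x,y in((1,1),(1,-1),(-1,-1),(-1,1))]
    return (np.array(C)-P).ravel()
k=least_squares(rc,[469,-258,-.6]);print(k.x,k.fun.round(1))
hd=[ray(T,300+u/6-.42,184+v/6-.42,56)[:2] for u,v in((235,128),(172,238))];print(hd,np.mean(hd,0))
E
python3 fit.py
```

```text
[5.18966638e+02 9.31143411e+01 4.68955423e+01 1.06107323e-01] [-0.1 -0.3 -0.6 -0.7  0.3 -0.1 -0.6  0.8  0.1 -0.   0.7  0.4 -0.3 -0.2
 -0.6 -0.4]
[1.93789091] [ 0.1 -0.7  0.2  0.7]
[692.95872169  34.64622292] [410.3004913  435.09607406]
[351.7558517   66.70496478] [349.35374795 316.97480097]
[379.28298657 408.95436134] [ 63.26805865 340.87939307]
[723.64895144 376.60310179] [ 96.07113975 463.13788189]
[[ 513.1 -248.8]
 [ 478.5 -302.6]
 [ 424.4 -267.5]
 [ 459.3 -214.1]
 [ 531.2 -244. ]
 [ 481.7 -320.6]
 [ 407.  -273. ]
 [ 455.7 -197. ]] [ 468.83726571 -258.23881503] [ 468.89378982 -258.66009041]
[ 468.86552776 -258.44945272   -0.56949819] [-0.1  0.   0.1 -0.1  0.2 -0.7 -0.1 -0.1 -0.2 -0.8  0.8  0.  -0.3  1.
 -0.4  0.7]
[array([ 491.36360166, -270.78198739]), array([ 445.48055371, -244.78263188])] [ 468.42207768 -257.78230963]
```

The fit is good, under 1 px:
- **Stage:** about (519, 93, 47), yaw 0.106.
- **Hood:** 1.94 rad.
- **Carrier:** (468.9, -258.4), yaw -0.57.

Moving above the carrier.

Emit:
{"api": "move_arm", "payload": {"dp": [[29,26,-3],[29,26,-3],[29,26,-3],[29,26,-3],[29,26,-3],[29,26,-3],[29,26,-3],[29,26,-3],[29,26,-3],[30,28,0]], "rotation": [[0,0,-0.09],[0,0,-0.09],[0,0,-0.09],[0,0,-0.09],[0,0,-0.09],[0,0,-0.09],[0,0,-0.09],[0,0,-0.09],[0,0,-0.09],[0,0,-0.09]], "hand": [1,1,1,1,1,1,1,1,1,1]}}

```text
clock: 1.35
eef_pos: [469.8, -257.3, 178.0]
eef_rot: [3.142, 0.001, -0.573]
wrist_force: [0.0, 0.1, -0.2]
finger_gap: 94.0
finger_force: 0.0
```

Emit:
{"api": "move_arm", "payload": {"dp": [[-1,-1,-30],[0,0,-30],[0,0,-30],[0,0,-30],[0,0,-20],[0,0,-11],[0,0,0]], "rotation": [[0,0,0],[0,0,0],[0,0,0],[0,0,0],[0,0,0],[0,0,0],[0,0,0]], "hand": [1,1,1,1,1,1,1]}}

```text
clock: 2.22
eef_pos: [467.9, -259.2, 27.1]
eef_rot: [-3.142, 0.001, -0.57]
wrist_force: [-0.2, 0.4, 0.7]
finger_gap: 93.9
finger_force: 0.0
```

Emit:
{"api": "move_arm", "payload": {"dp": [[0,0,0],[0,0,0],[0,0,0],[0,0,0],[0,0,0],[0,0,0],[0,0,0],[0,0,0]], "rotation": [[0,0,0],[0,0,0],[0,0,0],[0,0,0],[0,0,0],[0,0,0],[0,0,0],[0,0,0]], "hand": [0,0,0,0,0,0,0,0], "newtons": 25}}

```text
clock: 3.22
eef_pos: [468.1, -259.3, 27.4]
eef_rot: [-3.141, 0.0, -0.57]
wrist_force: [1.4, 1.3, 1.1]
finger_gap: 17.2
finger_force: 1.1
```

Emit:
{"api": "move_arm", "payload": {"dp": [[0,0,0],[0,0,0],[0,0,0],[0,0,0],[0,0,15],[0,0,25],[0,0,30],[0,0,30]], "rotation": [[0,0,0],[0,0,0],[0,0,0],[0,0,0],[0,0,0],[0,0,0],[0,0,0],[0,0,0]], "hand": [0,0,0,0,0,0,0,0], "newtons": 30}}

```text
clock: 4.22
eef_pos: [467.9, -259.3, 129.1]
eef_rot: [3.141, -0.0, -0.57]
wrist_force: [0.6, 0.4, -2.9]
finger_gap: 15.6
finger_force: 30.0
```

Emit:
{"api": "move_arm", "payload": {"dp": [[5,20,0],[5,38,0],[5,40,0],[5,40,0],[5,40,0],[5,40,0],[5,40,0],[5,40,0],[5,35,0],[6,19,0]], "rotation": [[0,0,0.068],[0,0,0.068],[0,0,0.068],[0,0,0.068],[0,0,0.068],[0,0,0.068],[0,0,0.068],[0,0,0.068],[0,0,0.068],[0,0,0.064]], "hand": [0,0,0,0,0,0,0,0,0,0]}}

```text
clock: 5.48
eef_pos: [518.3, 94.8, 126.6]
eef_rot: [-3.142, 0.002, 0.112]
wrist_force: [-0.2, -1.3, -3.0]
finger_gap: 15.8
finger_force: 30.0
```

```bash
python3 - <<'E'
from h import *
t=snap("top","pics/t1.png");s=snap("side","pics/s1.png")
print(manip.read_state()["eef_pos"],manip.read_state()["eef_rot"])
a=cv2.imread("pics/t1.png")[148:243,130:240];b=cv2.imread("pics/s1.png")[130:225,215:325]
cv2.imwrite("pics/c1.png",np.vstack([cv2.resize(i,None,fx=3.1,fy=3.1,interpolation=2) for i in(a,b)]) if 0 else np.hstack([cv2.resize(i,None,fx=3.6,fy=3.6,interpolation=2) for i in(a,b)]))
E
```

```text
[518.90047603  94.30586341 126.75326659] [-3.14148946e+00  9.82308113e-04  1.10889509e-01]
```

View pics/c1.png

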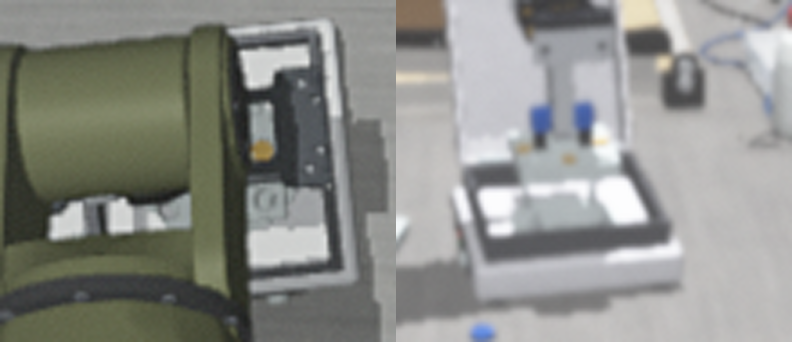

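The carrier is held level over the stage, seen in both views. Lowering to just above the stud tops.

Emit:
{"api": "move_arm", "payload": {"dp": [[0,0,-10],[0,0,-10],[0,0,-6],[0,0,0],[0,0,0]], "rotation": [[0,0,0],[0,0,0],[0,0,0],[0,0,0],[0,0,0]], "hand": [0,0,0,0,0]}}

```text
clock: 6.2
eef_pos: [519.3, 92.5, 101.7]
eef_rot: [3.142, -0.0, 0.106]
wrist_force: [0.4, 0.2, -3.2]
finger_gap: 15.6
finger_force: 30.0
```

Emit:
{"api": "move_arm", "payload": {"dp": [[0,0,-4],[0,0,-4],[0,0,-3],[0,0,-3],[0,0,0]], "rotation": [[0,0,0],[0,0,0],[0,0,0],[0,0,0],[0,0,0]], "hand": [0,0,0,0,0]}}

```text
clock: 6.82
eef_pos: [519.0, 92.7, 87.2]
eef_rot: [-3.142, 0.0, 0.106]
wrist_force: [-0.0, 0.3, -3.4]
finger_gap: 15.4
finger_force: 30.0
```

Underside is about 60, so the studs are 9 mm into the holes with no contact. Continuing.

Emit:
{"api": "move_arm", "payload": {"dp": [[0,0,-3],[0,0,-3],[0,0,-3],[0,0,-2],[0,0,0]], "rotation": [[0,0,0],[0,0,0],[0,0,0],[0,0,0],[0,0,0]], "hand": [0,0,0,0,0]}}

```text
clock: 7.45
eef_pos: [519.1, 92.6, 76.3]
eef_rot: [3.142, 0.0, 0.106]
wrist_force: [-0.8, -0.0, -4.8]
finger_gap: 16.2
finger_force: 30.0
```

Emit:
{"api": "move_arm", "payload": {"dp": [[0,0,-1],[0,0,-1],[0,0,0]], "rotation": [[0,0,0],[0,0,0],[0,0,0]], "hand": [0,0,0]}}

```text
clock: 7.82
eef_pos: [519.1, 92.6, 74.4]
eef_rot: [3.142, 0.0, 0.106]
wrist_force: [-0.1, -0.3, -4.0]
finger_gap: 15.7
finger_force: 30.0
```

Emit:
{"api": "move_arm", "payload": {"dp": [[0,0,-1],[0,0,-1],[0,0,0]], "rotation": [[0,0,0],[0,0,0],[0,0,0]], "hand": [0,0,0]}}

```text
clock: 8.2
eef_pos: [519.1, 92.6, 72.3]
eef_rot: [-3.142, 0.0, 0.106]
wrist_force: [-1.0, -0.5, -3.1]
finger_gap: 16.0
finger_force: 30.0
```

Emit:
{"api": "move_arm", "payload": {"dp": [[0,0,-1],[0,0,-1],[0,0,0]], "rotation": [[0,0,0],[0,0,0],[0,0,0]], "hand": [0,0,0]}}

```text
clock: 8.57
eef_pos: [519.2, 92.6, 71.4]
eef_rot: [3.142, -0.001, 0.106]
wrist_force: [-5.0, -0.2, 8.7]
finger_gap: 16.0
finger_force: 30.0
```

Contact at 71.4, so the stage is at about 44. Releasing and retreating, then looking.

Emit:
{"api": "move_arm", "payload": {"dp": [[0,0,0],[0,0,0],[0,0,0],[0,0,0],[0,0,0],[0,0,0],[0,0,20],[0,0,40],[0,0,50],[0,0,50]], "rotation": [[0,0,0],[0,0,0],[0,0,0],[0,0,0],[0,0,0],[0,0,0],[0,0,0],[0,0,0],[0,0,0],[0,0,0]], "hand": [0.6,0.6,0.6,0.6,0.6,0.6,0.6,0.6,0.6,0.6]}}

```text
clock: 9.82
eef_pos: [518.9, 92.6, 232.1]
eef_rot: [-3.142, 0.0, 0.106]
wrist_force: [0.8, 0.3, -0.1]
finger_gap: 56.6
finger_force: 0.0
```

Emit:
{"api": "move_arm", "payload": {"dp": [[-10,0,40],[-20,0,10],[-35,0,10],[-35,0,0],[0,0,0]], "rotation": [[0,0,0],[0,0,0],[0,0,0],[0,0,0],[0,0,0]], "hand": [0,0,0,0,0]}}

```text
clock: 10.45
eef_pos: [418.1, 92.7, 291.2]
eef_rot: [-3.142, -0.002, 0.106]
wrist_force: [-0.3, 0.5, 0.8]
finger_gap: 10.3
finger_force: 0.0
```

```bash
python3 - <<'E'
from h import *
t=snap("top","pics/t2.png");s=snap("side","pics/s2.png")
a=cv2.imread("pics/t2.png")[140:250,130:240];b=cv2.imread("pics/s2.png")[110:220,215:325]
cv2.imwrite("pics/c2.png",np.hstack([cv2.resize(i,None,fx=3.6,fy=3.6,interpolation=2) for i in(a,b)]))
E
```

```text
(no output)
```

View pics/c2.png

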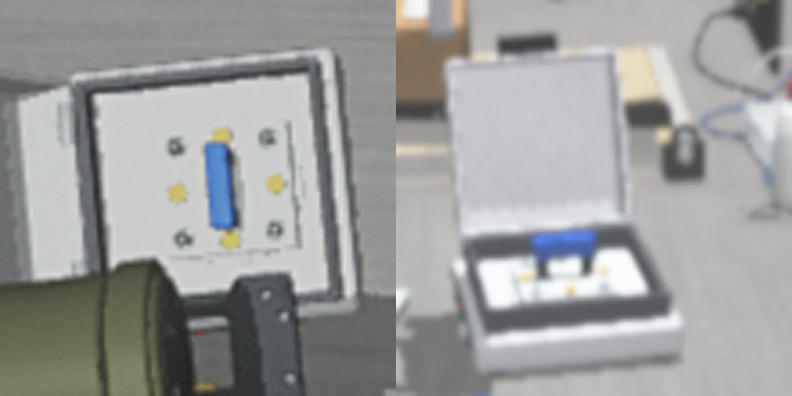

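Seated: a stud shows in each of the four holes and the plate lies flat inside the wall. Now over and behind the hood with the fingers shut.

Emit:
{"api": "move_arm", "payload": {"dp": [[5,20,0],[10,30,0],[10,30,0],[10,30,0],[10,30,0],[10,30,0],[10,30,0],[11,34,0],[0,0,0]], "rotation": [[0,0,0],[0,0,0],[0,0,0],[0,0,0],[0,0,0],[0,0,0],[0,0,0],[0,0,0],[0,0,0]], "hand": [0,0,0,0,0,0,0,0,0]}}

```text
clock: 11.68
eef_pos: [495.8, 328.3, 288.6]
eef_rot: [3.141, 0.002, 0.107]
wrist_force: [-0.3, 0.3, -0.7]
finger_gap: 0.4
finger_force: 0.0
```

Emit:
{"api": "move_arm", "payload": {"dp": [[0,3,-15],[0,0,-25],[0,0,-25],[0,0,-25],[0,0,-20],[0,0,-15],[0,0,0]], "rotation": [[0,0,0],[0,0,0],[0,0,0],[0,0,0],[0,0,0],[0,0,0],[0,0,0]], "hand": [0,0,0,0,0,0,0]}}

```text
clock: 12.55
eef_pos: [494.8, 329.1, 164.3]
eef_rot: [3.141, 0.002, 0.105]
wrist_force: [-0.7, 0.1, -0.0]
finger_gap: 0.2
finger_force: 0.0
```

Emit:
{"api": "move_arm", "payload": {"dp": [[1,-9,0],[1,-9,0],[1,-9,3],[1,-9,4],[1,-8,5],[1,-8,5],[1,-8,5],[1,-8,5],[1,-8,5]], "rotation": [[0,0,0],[0,0,0],[0,0,0],[0,0,0],[0,0,0],[0,0,0],[0,0,0],[0,0,0],[0,0,0]], "hand": [0,0,0,0,0,0,0,0,0]}}

```text
clock: 13.68
eef_pos: [504.1, 253.1, 197.7]
eef_rot: [-3.142, 0.0, 0.106]
wrist_force: [-0.7, 1.9, -0.5]
finger_gap: 0.1
finger_force: 1.2
```

Emit:
{"api": "move_arm", "payload": {"dp": [[1,-9,4],[1,-9,4],[1,-9,4],[1,-9,4],[1,-9,3],[1,-9,0],[1,-9,0],[1,-9,-1],[1,-9,-2],[1,-9,-3]], "rotation": [[0,0,0],[0,0,0],[0,0,0],[0,0,0],[0,0,0],[0,0,0],[0,0,0],[0,0,0],[0,0,0],[0,0,0]], "hand": [0,0,0,0,0,0,0,0,0,0]}}

```text
clock: 14.92
eef_pos: [514.2, 163.0, 210.4]
eef_rot: [3.141, -0.0, 0.106]
wrist_force: [-0.5, 1.4, 2.4]
finger_gap: 0.2
finger_force: 1.3
```

Emit:
{"api": "move_arm", "payload": {"dp": [[1,-8,-2],[1,-8,-3],[1,-8,-3],[1,-8,-4],[1,-8,-4],[1,-7,-5],[1,-7,-6],[1,-7,-6],[1,-7,-6],[0,-6,-6]], "rotation": [[0,0,0],[0,0,0],[0,0,0],[0,0,0],[0,0,0],[0,0,0],[0,0,0],[0,0,0],[0,0,0],[0,0,0]], "hand": [0,0,0,0,0,0,0,0,0,0]}}

```text
clock: 16.18
eef_pos: [523.2, 89.2, 164.9]
eef_rot: [-3.142, -0.0, 0.106]
wrist_force: [0.8, 0.2, 1.0]
finger_gap: 0.6
finger_force: 0.6
```

Emit:
{"api": "move_arm", "payload": {"dp": [[0,-5,-7],[0,-4,-7],[0,-4,-7],[0,-3,-6],[0,-3,-6],[0,-3,-5],[0,-2,-4],[0,-2,-3],[0,0,0]], "rotation": [[0,0,0],[0,0,0],[0,0,0],[0,0,0],[0,0,0],[0,0,0],[0,0,0],[0,0,0],[0,0,0]], "hand": [0,0,0,0,0,0,0,0,0]}}

```text
clock: 17.3
eef_pos: [523.0, 63.6, 120.2]
eef_rot: [3.142, 0.001, 0.106]
wrist_force: [0.4, 0.1, 0.1]
finger_gap: 0.5
finger_force: 0.0
```

Emit:
{"api": "move_arm", "payload": {"dp": [[0,0,-2],[0,0,-2],[0,0,-2],[0,0,0]], "rotation": [[0,0,0],[0,0,0],[0,0,0],[0,0,0]], "hand": [0,0,0,0]}}

```text
clock: 17.8
eef_pos: [523.1, 63.7, 114.3]
eef_rot: [-3.141, 0.0, 0.106]
wrist_force: [-1.3, -0.7, -0.3]
finger_gap: 0.3
finger_force: 0.0
```

```bash
python3 - <<'E'
from h import *
t=snap("top","pics/t3.png");s=snap("side","pics/s3.png")
a=cv2.imread("pics/t3.png")[140:250,90:240];b=cv2.imread("pics/s3.png")[110:220,195:305]
cv2.imwrite("pics/c3.png",np.hstack([cv2.resize(i,None,fx=3,fy=3,interpolation=2) for i in(a,b)]))
E
```

```text
(no output)
```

View pics/c3.png

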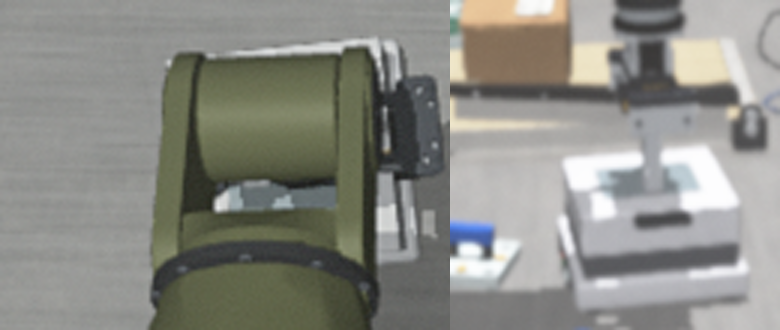

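The hood looks about shut, with the tab at the front. Pressing on until the stop is felt.

Emit:
{"api": "move_arm", "payload": {"dp": [[0,0,-1],[0,0,-1],[0,0,-1],[0,0,0]], "rotation": [[0,0,0],[0,0,0],[0,0,0],[0,0,0]], "hand": [0,0,0,0]}}

```text
clock: 18.4
eef_pos: [523.3, 63.7, 113.9]
eef_rot: [3.141, -0.001, 0.106]
wrist_force: [-14.0, -2.0, 29.1]
finger_gap: 0.4
finger_force: 14.7
```

A stop at z≈114 matches 44+70, so the hood is shut. Retreating clear and checking.

Emit:
{"api": "move_arm", "payload": {"dp": [[0,0,10],[0,0,30],[0,0,40],[-20,-20,40],[-30,-40,30],[-30,-50,20],[-30,-50,0],[-20,-50,0],[0,-40,0],[0,0,0]], "rotation": [[0,0,0],[0,0,0],[0,0,0],[0,0,0],[0,0,0],[0,0,0],[0,0,0],[0,0,0],[0,0,0],[0,0,0]], "hand": [0,0,0,0,0,0,0,0,0,0]}}

```text
clock: 19.65
eef_pos: [392.7, -188.1, 281.3]
eef_rot: [-3.141, 0.0, 0.103]
wrist_force: [0.8, 0.5, -0.9]
finger_gap: 0.3
finger_force: 0.0
```

```bash
python3 - <<'E'
from h import *
t=snap("top","pics/t4.png");s=snap("side","pics/s4.png")
st=np.array([519,92.8,44]);a=.106;R=np.array([[np.cos(a),-np.sin(a),0],[np.sin(a),np.cos(a),0],[0,0,1]])
for c,f,n in((t,"t4","top"),(s,"s4","side")):
    im=cv2.imread(f"pics/{f}.png");im=cv2.resize(im,None,fx=4,fy=4,interpolation=2)
    for x,y,z in((85,-73,70),(-85,-73,70),(85,97,70),(-85,97,70),(-30,-94,68),(30,-94,68)):
        u,v=(proj(c,st+R@[x,y,z])*4+1.5).astype(int);cv2.circle(im,(u,v),3,(0,0,255),1)
    u,v=(proj(c,st+[0,0,60])*4).astype(int);globals()[n]=im[v-240:v+240,u-200:u+200]
cv2.imwrite("pics/c4.png",np.hstack([top,side]))
E
```

```text
(no output)
```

View pics/c4.png

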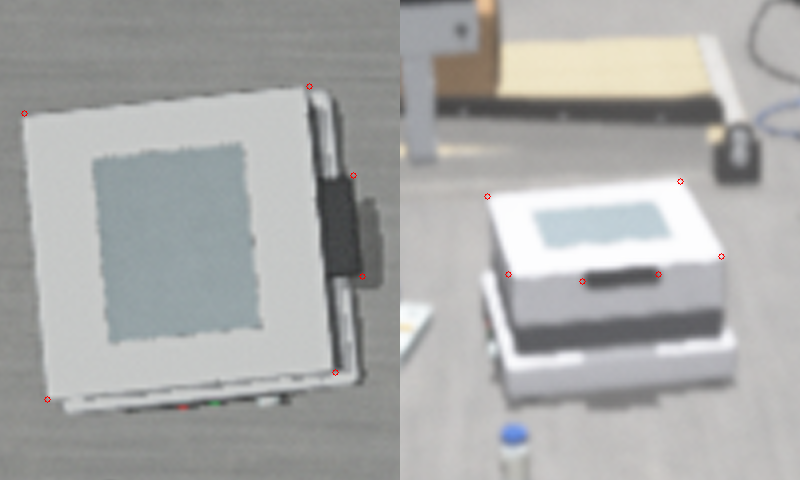

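The predicted shut corners (red) fall on the hood's corners in both views, so it is fully shut. The vial still stands and the arm is clear.

```bash
python3 -c "
from cell import manip;print(manip.sign_off())"
```

```text
the job is handed in; nothing more can be done
None
```

The carrier is seated flat over all four studs and the hood is fully shut over it. I handed the job in at about 20 s, with the arm clear and the timer, tin and vial never touched.

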